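Lock back the bottle pusher of the empty lane for restocking

ROBOT

A 6-joint arm with a two-finger parallel gripper is mounted at the origin on the work surface. World frame = base frame: x ahead of the robot, y to its left, z up, the work surface at z = 0. Lengths are in m, angles in degrees, forces in N, time in s.
With the tool pointing down it reaches from about 0.4 to 0.825 m from the base axis. Payload 7 kg.
Tool frame: the origin (TCP) lies on the centre line of the jaws, within the pads' length; the fingertips stand r.nose_length ahead of it and the grasp point (between the pads) lies 2 mm behind it (r.nose_length is the distance from the TCP to the fingertips, in m); z points along the fingers, y is the direction in which the jaws open and shut (so a half turn about z gives the same grasp; the last joint's range is limited). The gripper opens to 88 mm and grips with 3 to 60 N. Pads are 19 mm wide; open, the fingers measure 130 mm over their backs; the gripper's body (78 mm by 193 mm) begins 47 mm behind the grasp point.
Start: joints at [-47.779, 20.546, 0.682, 0, -70.136, -16.507], TCP at [0.293, -0.608, 0.244] pointing down, gripper open.
Joint ranges: [-176.03, 176.03], [-82.01, 121.73], [-58.28, 71.71], [-173.87, 95.51], [-174.79, -0.11], [-173.66, 173.66]. Speed limits (degrees/s): [136.94, 136.94, 172.46, 180, 180, 180].

INTERFACE

Orientations are given as [roll, pitch, yaw] about the fixed x, y, z axes, in that order (R = Rz(yaw) Ry(pitch) Rx(roll)).
In Python, from plant import r gives the robot as it stands.
- The arm moves only by the tool apply_moves, never from a script. Its argument "targets" is a list of rows, each a list of 3 entries, a list of its own where there are three numbers: the shift along the tool's x, y, z scaled (see below), then the turn, a rotation vector about the tool's x, y, z scaled (see below), then the finger opening in mm, from 0 to 87.6. A call has 1 to 5 rows; each row shifts and turns the pose as measured when the row begins, along the tool's axes as they then stand; what a row does not reach is not made up. The controller multiplies each number of a shift by 0.04 m and each number of a turn by 8 degrees. A row lasts 1/10 s, in which the tool goes at most 50 mm and 8.59 degrees, less where a joint would pass 70% of its speed; a pose out of reach is approached as far as the arm can. A call with a number of a shift or a turn outside -1 to 1 is refused whole. A call with a gripper value outside its range is refused whole. The fingers move at their own pace and stop on an object; "squeeze" is the grip in N (left out, the last holds). Time passes only in rows, so rows that do not move let the fingers close. It gives the time, the measured TCP pose, the force and the opening at its end, in the units of the state.
- r.get_state(): the state, without advancing time (a new reading comes with each control period).
- r.capture(name): name is "scene" or "top" or "wrist"; returns a dict with "img" (400x640x3 uint8, blue, green, red), "z_map" (400x640 float32, m along the optical axis (not along the pixel's ray), 0 where there is no reading), "fx", "fy", "cx", "cy" (pixels), "camera_from_world" (4x4, takes a point from world to camera coordinates); the wrist camera has in their place "mount" (4x4, takes a point from camera to tool coordinates, whose origin is the TCP and whose axes are the flange's). Camera axes: x right, y up, looking along -z (the intrinsics and any distortion apply to the point x, -y, -z); pixel columns grow to the right and rows downward; lengths in m; the calibration is good to about 2 mm. A picture is of the moment at which its call begins: read the wrist's pose just before it.
- r.close_job(): hands the job in, once; it reports no verdict.
The state is a dict: "time_s": time; "joints": joint angles; "qd": joint speeds; "joint_torque": joint torques, N m; "tcp_pos": TCP position; "eef_rot": TCP orientation; "contact_force": force on the tool from outside, world axes, zero at the start; "moment": the same for the moment, N m; "gripper_width": finger opening in m.
Only numpy, scipy, OpenCV 4.12 (cv2) and the standard library are available. Lean on these libraries where they do the work, as an engineer would, in place of code of your own. Each camera call takes 0.05 s, during which the arm holds its last target.

TASK

The bottle tray's empty lane is to be restocked. Push that lane's sprung paddle towards the back of the lane until it has passed its catch, then back off so that it springs forward onto the stop pin and stays locked back. Only push the paddle, from its front: do not pinch it, and do not disturb the two stocked lanes or any bottle.

Things in the scene. Friction and masses are not known exactly. Their poses are not given: they have to be found in the camera images.
- tray: Grey shelf board on the bench, 300 x 226 x 12 mm, fixed, with three like pusher lanes side by side (280 x 64 mm, 70 mm apart); which place holds the empty lane varies. Origin under its centre at bench height; x runs along the lanes from their front (robot side) to their back, z up. Lane side walls reach 58 mm, the clear front lips 54 mm above the bench.
- paddle_face (a point): Where to push: mid width of the front face of the empty lane's white paddle, 82 mm above the bench; moves with it. x points in the push direction (to the lane's back), z up. The face is a flat upright plate, 56 mm wide, top 98 mm above the bench, upper 40 mm clear of the lane walls; at rest 10 mm behind the front lip. Behind the plate is its spring case (40 mm deep at the foot): no fingers there.
- paddle (a joint): Slide of the empty lane's paddle in m: 0 = sprung fully forward (start), grows as pushed back, 0.189 = rear stop. Spring force forward 5 to 6 N throughout; about 2 N more at the catch, plus damping 9 N s/m. From about 0.14 the striker on its tail lifts the stop pin, which drops at 0.166. Let go beyond 0.168 it comes forward and the pin holds it at about 0.165; let go earlier it springs to 0.
- stop_pin (a joint): Height of the empty lane's sprung stop pin in m: 0 = down (at rest, and when it holds the paddle), about 0.011 at most while the striker passes under it.
- pin_knob (a point): Top centre of the small black pull knob (19 mm across) on the stop pin, on the steel bridge at the back end of the empty lane; 82 mm above the bench with the pin down. Pulling it up frees a locked paddle.
- paddle_two (a joint): Slide in m of the paddle in the lane stocked with two bottles; it rests against them at about 0.097. All three lanes are built alike.
- paddle_one (a joint): Slide in m of the paddle in the lane stocked with one bottle; it rests against it at about 0.044. All three lanes are built alike.
- bottle1: White reagent bottle, 54 mm across, 92 mm tall, front bottle of the lane with two. Origin at the centre of its underside (20 mm above the bench).
- bottle2: The same, second bottle of the lane with two.
- bottle3: Black reagent bottle of the same size, in the lane with one. Origin at the centre of its underside (20 mm above the bench).
- bottle4: White reagent bottle of the same size standing on the bench beside the tray, waiting to be stocked. Origin at the centre of its underside.

How it is judged (in metres and radians):
On the way, in this order (a step that is already met when the one before it is completed fails the run):
1. the empty lane's paddle is pushed back as far as its catch (value of joint paddle above 0.15 m).
2. let go, it has come forward and rests on the stop pin (value of joint paddle between 0.16 and 0.17 m and value of joint stop_pin below 0.003 m and contact force between each of the fingers, the arm and paddle below 0.1 N), for 0.2 s.
At the end, for the whole second after the job is handed in: The empty lane's paddle is at rest, held back by the stop pin (slide between 160 and 170 mm, pin down within 3 mm) with nothing touching it; the stocked lanes' paddles are within 15 mm of where they stood and every bottle is upright within 15 mm of its place (value of joint paddle between 0.16 and 0.17 m and value of joint stop_pin below 0.003 m and velocity of joint paddle between -0.01 and 0.01 m/s and value of joint paddle_two between 0.085 and 0.115 m and value of joint paddle_one between 0.03 and 0.06 m and distance of each of bottle1, bottle2, bottle3, bottle4 from where it was at the start of the episode below 0.015 m and angle between each of bottle1, bottle2, bottle3, bottle4's own z axis and vertical below 0.15 rad).
It fails at once if the paddle is gripped or pulled: fingers on the spring case behind it (contact force between the fingers and paddle_c2 above 1 N).
It fails at once if a bottle is moved, lifted or tipped (distance of any of bottle1, bottle2, bottle3, bottle4 from where it was at the start of the episode above 0.02 m or angle between any of bottle1, bottle2, bottle3, bottle4's own z axis and vertical above 0.25 rad).
It fails at once if a stocked lane's paddle is pushed back (value of joint paddle_two above 0.118 m or value of joint paddle_one above 0.063 m).
It also fails if it takes over 34 s, if anything falls off the work surface, if the arm or the gripper's body presses on something with over 40 N, if the wrist force passes 120 N, or if a joint passes its speed limit or range.

## Working session

There is one attempt and no reset: what is moved stays moved. The work goes in short steps, Python scripts to look and compute and a tool call to move; the robot and the scene stay as the last step left them, time stands still between calls to the robot, and variables do not carry over. Pictures are saved under pics/ and viewed, and the job is handed in when it is done.

Besides the shell and the picture viewer there is one more tool, called by a JSON object that holds its "name" and its "arguments", one argument or row to a line. apply_moves: Moves the arm, as the interface text tells. Its arguments: {"type":"object","properties":{"targets":{"type":"array","items":{"type":"array"}},"squeeze":{"type":"number"}},"required":["targets"]}

```bash
mkdir -p pics; ls
python3 - <<'E'
from plant import r
import cv2
print(r.get_state(), r.nose_length)
for n in("scene","top"):
    c=r.capture(n); cv2.imwrite(f"pics/{n}1.png",c["img"]); print(n,c["fx"],c["camera_from_world"].round(3).tolist())
    import numpy as np; np.savez(f"{n}1.npz",**c)
E
```

```text
pics
{'time_s': 0.0, 'joints': array([-4.77797387e+01,  2.05901635e+01,  6.32669203e-01, -1.92849733e-02,
       -7.01354058e+01, -1.65069767e+01]), 'qd': array([-0.06757895,  0.02658726,  0.08886659,  0.0196941 ,  0.03467783,
        0.00784875]), 'joint_torque': array([ 1.93058106e-03, -5.82721531e+01,  2.93064827e+01,  6.99710637e+00,
        7.12580950e-03, -1.54967652e-04]), 'tcp_pos': array([ 0.29263034, -0.60775104,  0.24263125]), 'eef_rot': array([ 1.79905777e+02, -9.01642104e-03, -1.54293276e+02]), 'contact_force': array([ 0.44229639, -0.49577954,  0.33773747]), 'moment': array([ 0.07127334, -0.0006233 ,  0.01497466]), 'gripper_width': 0.08750873473787456} 0.017
scene 363.735763708888 [[-0.879, 0.476, 0.018, 0.475], [-0.354, -0.679, 0.643, 0.237], [0.319, 0.559, 0.765, -0.952], [0.0, 0.0, 0.0, 1.0]]
top 373.51534619055974 [[-0.009, -1.0, -0.004, 0.115], [0.986, -0.009, 0.169, -0.585], [-0.169, -0.003, 0.986, -0.617], [0.0, 0.0, 0.0, 1.0]]
```

View pics/scene1.png

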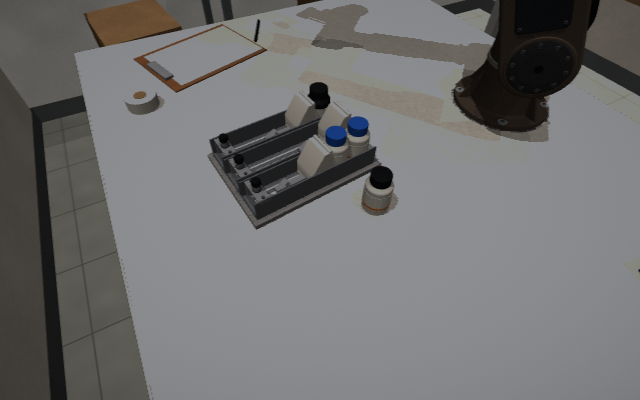

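View pics/top1.png

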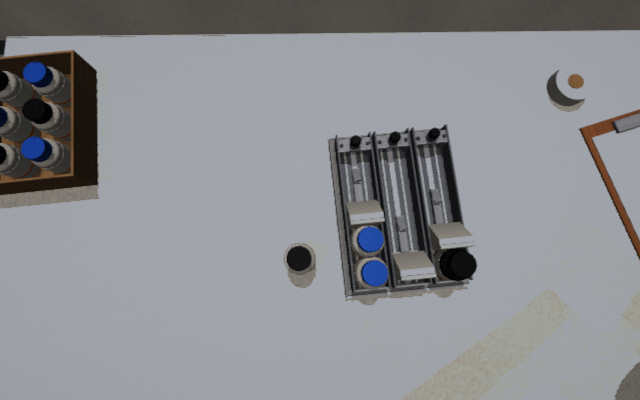

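The empty lane is the middle one: its paddle is at about (413,265) in the top view and its knob at about (394,137). The two-bottle lane is on its left and the black bottle's lane on its right. Next I'll measure positions.

```bash
cat > h.py <<'E'
import numpy as np,cv2
def cloud(c):
    z=c["z_map"];h,w=z.shape;u,v=np.meshgrid(np.arange(w),np.arange(h))
    P=np.stack([(u-c["cx"])/c["fx"]*z,-(v-c["cy"])/c["fy"]*z,-z,np.ones_like(z)],-1)
    W=P@np.linalg.inv(c["camera_from_world"]).T
    W=W[...,:3]; W[z==0]=np.nan
    return W
E
python3 - <<'E'
import numpy as np,cv2
from h import cloud
c=np.load("top1.npz");W=cloud(c)
print([k for k in c.keys()])
print("bench",W[320,250],W[200,280])
for n,(u,v) in dict(kL=(355,142),kM=(394,137),kR=(434,134),padM=(414,258),padM2=(414,272),padL=(366,206),padR=(452,230),b4=(299,258)).items():
    p=W[v-6:v+7,u-6:u+7].reshape(-1,3);p=p[~np.isnan(p[:,0])]
    zt=p[:,2].max();q=p[p[:,2]>zt-.006];print(n,zt.round(4),q.mean(0).round(4),len(q))
# middle paddle top strip
p=W[245:285,392:440].reshape(-1,3);s=p[(p[:,2]>.088)&(p[:,2]<.102)]
print(len(s),s.min(0),s.max(0))
r=cv2.minAreaRect(s[:,:2].astype(np.float32)*1000);print(r)
# tray edge by height map 
m=((W[...,2]>.006)&(W[...,2]<.2)).astype(np.uint8);m[:,:320]=0;m[:,500:]=0;m[:110]=0
p=W[m>0];print(p.min(0),p.max(0));print(cv2.minAreaRect(p[:,:2].astype(np.float32)*1000))
img=c["img"][110:310,310:490];cv2.imwrite("pics/topz.png",cv2.resize(img,None,fx=3,fy=3,interpolation=cv2.INTER_CUBIC)[:600,:800])
E
```

```text
['img', 'z_map', 'fx', 'fy', 'cx', 'cy', 'camera_from_world']
bench [0.375016   0.22657155 0.00074108] [0.59630099 0.17332106 0.00090096]
kL 0.0846 [0.6873 0.0342 0.0821] 81
kM 0.0848 [ 0.6937 -0.0354  0.0819] 84
kR 0.0851 [ 0.7001 -0.1046  0.0819] 84
padM 0.091 [ 0.4732 -0.0562  0.0872] 13
padM2 0.1036 [ 0.4553 -0.0509  0.0993] 66
padL 0.096 [0.5596 0.0209 0.0929] 23
padR 0.0956 [ 0.5187 -0.1194  0.0924] 25
b4 0.0953 [0.4842 0.1333 0.0924] 169
522 [ 0.4478695  -0.09688926  0.08802165] [ 0.50318803 -0.02796918  0.10199269]
((466.9295349121094, -67.57955169677734), (39.624847412109375, 83.74724578857422), 26.788686752319336)
[ 0.41323695 -0.17381783  0.00668027] [0.7342922  0.07798473 0.11588126]
((574.707763671875, -47.28160095214844), (303.6814880371094, 226.93331909179688), 5.201541900634766)
```

View pics/topz.png

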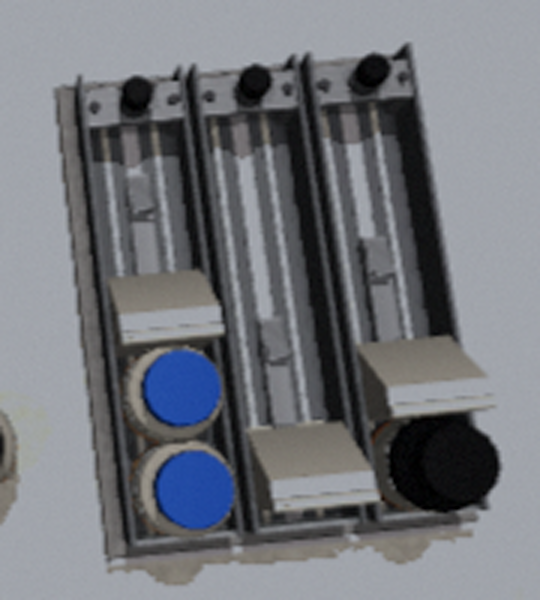

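Run:
```python
import numpy as np
from h import cloud
for n in("top1","scene1"):
    W=cloud(np.load(n+".npz")).reshape(-1,3)
    W=W[~np.isnan(W[:,0])]
    t=np.radians(5.2);d=W[:,:2]-[.5747,-.0473]
    X=d@[np.cos(t),np.sin(t)];Y=d@[-np.sin(t),np.cos(t)];Z=W[:,2]
    for lo,hi in((.062,.075),(.075,.085),(.085,.093),(.093,.097),(.097,.106)):
        s=(abs(Y)<.036)&(X>-.15)&(X<-.06)&(Z>lo)&(Z<hi)
        if s.sum(): print(n,lo,s.sum(),np.percentile(X[s],[1,10,50,90,99]).round(4),np.percentile(Y[s],[1,50,99]).round(4))
    s=(X<-.1)&(abs(Y)<.1)&(Z>.04)&(Z<.058);print("lip",s.sum(),np.percentile(X[s],[1,5,50]) if s.sum() else 0)
    s=(Z>.1);s&=(abs(X)<.2)&(abs(Y)<.15);print("bottles",Z[s].max(),[np.percentile(Y[s&(Y*k>0)],[2,98]).round(3) for k in(1,-1)])
```

```text
top1 0.062 193 [-0.1226 -0.104  -0.0913 -0.0875 -0.0864] [-0.0266  0.0053  0.0287]
top1 0.075 158 [-0.1212 -0.1016 -0.0983 -0.0952 -0.0943] [-0.027   0.0048  0.0286]
top1 0.085 127 [-0.1213 -0.1084 -0.1041 -0.1018 -0.1008] [-0.0268  0.0036  0.0289]
top1 0.093 217 [-0.1229 -0.1172 -0.1123 -0.107  -0.1053] [-0.0264  0.0002  0.0282]
top1 0.097 219 [-0.1252 -0.1242 -0.1203 -0.1106 -0.1085] [-0.0271  0.0017  0.0281]
lip 397 [-0.13826247 -0.13801444 -0.1352605 ]
bottles 0.11588126003707255 [array([0.02, 0.09]), array([-0.088, -0.011])]
scene1 0.062 118 [-0.1157 -0.1092 -0.0926 -0.0881 -0.0861] [-0.0254 -0.0021  0.0313]
scene1 0.075 134 [-0.1175 -0.1092 -0.0997 -0.0961 -0.0939] [-0.0254  0.0094  0.031 ]
scene1 0.085 105 [-0.1243 -0.1133 -0.1045 -0.1019 -0.1005] [-0.0247  0.0104  0.0313]
scene1 0.093 134 [-0.1217 -0.1186 -0.1125 -0.1067 -0.105 ] [-0.0253  0.0042  0.031 ]
scene1 0.097 51 [-0.1239 -0.1225 -0.1204 -0.1187 -0.1173] [-0.0243  0.0051  0.0295]
lip 209 [-0.57368696 -0.57024113 -0.49352952]
bottles 0.11355832899475121 [array([0.055, 0.093]), array([-0.085, -0.047])]
```

```bash
cat > d.py <<'E'
import numpy as np
from scipy.spatial.transform import Rotation as R
from plant import r
C=np.array([.5747,-.0473]);t=np.radians(5.2);ex=np.array([np.cos(t),np.sin(t)]);ey=np.array([-np.sin(t),np.cos(t)])
def go(X,Y,Z,yaw=-174.8):
    s=r.get_state();T=R.from_euler('xyz',s["eef_rot"],degrees=True)
    p=np.r_[C+X*ex+Y*ey,Z];d=T.inv().apply(p-s["tcp_pos"])
    w=(T.inv()*R.from_euler('xyz',[180,0,yaw],degrees=True)).as_rotvec(degrees=True)
    q=s["tcp_pos"];e=q[:2]-C
    print("t",s["time_s"],"tray XYZ",(e@ex).round(4),(e@ey).round(4),q[2].round(4),"rot",s["eef_rot"].round(2),"F",s["contact_force"].round(2),"w",s["gripper_width"])
    print("shift units",(d/.04).round(2),"turn units",(w/8).round(2),"joints",s["joints"].round(1))
E
python3 -c "
from d import *
go(-.165,.001,.2426)"
```

```text
t 0.1 tray XYZ -0.3317 -0.5326 0.2427 rot [ 1.7991e+02 -1.0000e-02 -1.5429e+02] F [-0.15 -0.37 -0.19] w 0.08760373254578784
shift units [-8.58 11.04  0.02] turn units [ 0.01 -0.    2.56] joints [-47.8  20.6   0.6  -0.  -70.1 -16.5]
```

{"name": "apply_moves", "arguments": {
  "targets": [
    [[0,0,0],[0,0,0.85],0],
    [[0,0,0],[0,0,0.85],0],
    [[0,0,0],[0,0,0.85],0]
  ],
  "squeeze": 10
}}

```text
time_s: 0.4
tcp_pos: [0.2923, -0.6071, 0.241]
eef_rot: [179.8, -0.1, -175.3]
contact_force: [-0.1, -0.5, 0.8]
gripper_width: 0.0689
```

```bash
python3 -c "
from d import *
go(-.165,.001,.2426)"
```

```text
t 0.4 tray XYZ -0.3319 -0.5319 0.241 rot [ 1.7977e+02 -1.2000e-01 -1.7529e+02] F [-0.07 -0.48  0.79] w 0.068882814752146
shift units [-4.060e+00  1.336e+01  1.000e-02] turn units [ 0.03 -0.01 -0.06] joints [-47.8  20.7   0.6  -0.1 -70.1 -37.5]
```

{"name": "apply_moves", "arguments": {
  "targets": [
    [[-0.3,1,0],[0,0,0],0],
    [[-0.3,1,0],[0,0,0],0],
    [[-0.3,1,0],[0,0,0],0],
    [[-0.3,1,0],[0,0,0],0],
    [[-0.3,1,0],[0,0,0],0]
  ]
}}

```text
time_s: 0.9
tcp_pos: [0.3354, -0.3998, 0.2365]
eef_rot: [179.5, -0.4, -176.0]
contact_force: [1.1, 0.5, -0.8]
gripper_width: 0.0292
```

{"name": "apply_moves", "arguments": {
  "targets": [
    [[-0.3,1,0],[0,0,0],0],
    [[-0.3,1,0],[0,0,0],0],
    [[-0.3,1,0],[0,0,0],0],
    [[-0.3,1,0],[0,0,0],0],
    [[-0.3,1,0],[0,0,0],0]
  ]
}}

```text
time_s: 1.4
tcp_pos: [0.3804, -0.1878, 0.237]
eef_rot: [179.4, -0.5, -176.1]
contact_force: [0.7, -0.3, 0.6]
gripper_width: 0.0005
```

```bash
python3 -c "
from d import *
go(-.165,.001,.2426)"
```

```text
t 1.4 tray XYZ -0.2063 -0.1223 0.237 rot [ 179.4    -0.47 -176.09] F [ 0.74 -0.31  0.56] w 0.0004882633032303888
shift units [-0.96  3.11 -0.12] turn units [ 0.08 -0.06 -0.16] joints [  0.1  -3.3 -28.8  -0.6 -65.  -85.9]
```

{"name": "apply_moves", "arguments": {
  "targets": [
    [[-0.32,1,0],[0.08,-0.06,-0.16],0],
    [[-0.32,1,0],[0,0,0],0],
    [[-0.3,1,0],[0,0,0],0],
    [[0,0,0],[0,0,0],0]
  ]
}}

```text
time_s: 1.8
tcp_pos: [0.4081, -0.0563, 0.2376]
eef_rot: [180.0, 0.2, -174.5]
contact_force: [-0.8, 0.4, 0.3]
gripper_width: 0.0005
```

```bash
python3 -c "
from d import *
go(-.165,.001,.086)"
```

```text
t 1.8 tray XYZ -0.1668 0.0061 0.2376 rot [ 1.7999e+02  1.7000e-01 -1.7449e+02] F [-0.77  0.35  0.26] w 0.0004648697940839004
shift units [-0.03 -0.13  3.79] turn units [0.   0.02 0.04] joints [  19.9   -5.3  -30.7    0.   -64.4 -104.4]
```

{"name": "apply_moves", "arguments": {
  "targets": [
    [[-0.03,-0.13,0.9],[0,0,0.04],0],
    [[0,0,0.9],[0,0,0],0],
    [[0,0,0.9],[0,0,0],0],
    [[0,0,0.8],[0,0,0],0],
    [[0,0,0],[0,0,0],0]
  ]
}}

```text
time_s: 2.3
tcp_pos: [0.4112, -0.0603, 0.095]
eef_rot: [180.0, 0.4, -174.5]
contact_force: [-0.2, 0.4, 0.6]
gripper_width: 0.0006
```

```bash
python3 -c "
from d import *
go(-.14,.001,.086)
import cv2
for n in('scene','wrist','top'):
    c=r.capture(n)
    cv2.imwrite(f'pics/{n}2.png',c['img'])
"
```

```text
t 2.3 tray XYZ -0.164 0.0018 0.095 rot [ 179.95    0.44 -174.51] F [-0.2   0.44  0.56] w 0.0005626645977315541
shift units [-0.6  -0.02  0.23] turn units [0.01 0.06 0.04] joints [ 1.920e+01  5.000e+00 -4.250e+01  1.000e-01 -4.200e+01 -1.038e+02]
```

View pics/scene2.png

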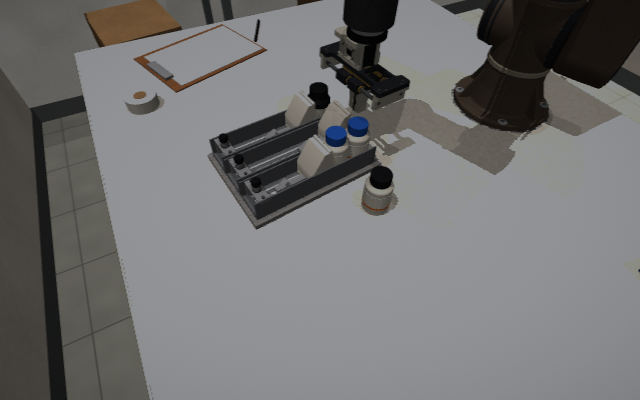

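View pics/wrist2.png

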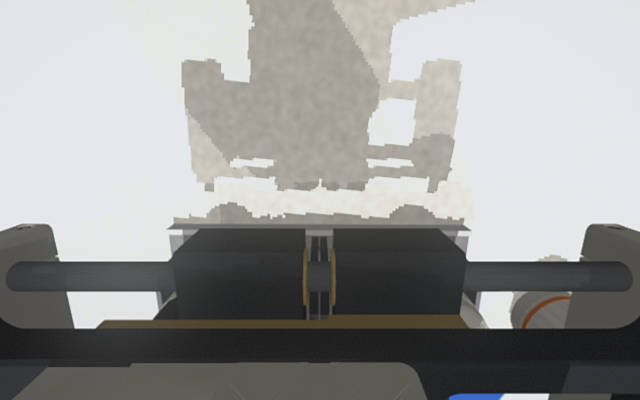

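The scene view shows the closed fingers in front of the middle lane's paddle. They are centred between the blue caps (around 345,135) and the black cap (318,90), with the gripper body above the caps. I'll lower a little and approach.

{"name": "apply_moves", "arguments": {
  "targets": [
    [[-0.2,-0.02,0.2],[0,0.06,0.04],0],
    [[-0.3,0,0],[0,0,0],0],
    [[-0.2,0,0],[0,0,0],0]
  ]
}}

```text
time_s: 2.75
tcp_pos: [0.4444, -0.0575, 0.096]
eef_rot: [179.8, 0.7, -174.8]
contact_force: [-6.6, 2.3, -5.8]
gripper_width: 0.0005
```

```bash
python3 -c "
from d import *
go(.042,.001,.086)
"
```

```text
t 2.75 tray XYZ -0.1307 0.0016 0.096 rot [ 179.82    0.66 -174.81] F [-6.64  2.26 -5.77] w 0.0004684493109128229
shift units [-4.31 -0.02  0.3 ] turn units [ 0.02  0.08 -0.  ] joints [  17.9    7.9  -38.8   -0.   -42.6 -102.7]
```

{"name": "apply_moves", "arguments": {
  "targets": [
    [[0,0,0],[0,0.08,0],0]
  ]
}}

```text
time_s: 2.85
tcp_pos: [0.4439, -0.0576, 0.0963]
eef_rot: [179.8, -0.1, -174.8]
contact_force: [-4.3, 0.8, -3.6]
gripper_width: 0.0006
```

{"name": "apply_moves", "arguments": {
  "targets": [
    [[-0.3,0,0.15],[0,0,0],0],
    [[-0.4,0,0.1],[0,0,0],0]
  ]
}}

```text
time_s: 3.05
tcp_pos: [0.4698, -0.0558, 0.0879]
eef_rot: [179.8, -0.3, -174.9]
contact_force: [-6.9, -0.5, 5.5]
gripper_width: 0.0003
```

```bash
python3 -c "
from d import *
go(.042,.001,.086)
"
```

```text
t 3.05 tray XYZ -0.1052 0.001 0.0879 rot [ 179.81   -0.28 -174.86] F [-6.87 -0.55  5.53] w 0.0003344668410454112
shift units [-3.68  0.    0.03] turn units [ 0.02 -0.04 -0.01] joints [  16.9   11.4  -35.5   -0.3  -43.3 -101.5]
```

{"name": "apply_moves", "arguments": {
  "targets": [
    [[-0.5,0,0],[0,0,0],0],
    [[-0.5,0,0],[0,0,0],0],
    [[-0.5,0,0],[0,0,0],0],
    [[-0.5,0,0],[0,0,0],0]
  ]
}}

```text
time_s: 3.45
tcp_pos: [0.5449, -0.0491, 0.0876]
eef_rot: [179.8, -1.1, -174.9]
contact_force: [-7.8, 3.0, 4.2]
gripper_width: 0.0002
```

```bash
python3 -c "
from d import *
go(.042,.001,.087)
"
```

```text
t 3.45 tray XYZ -0.0299 0.0009 0.0876 rot [ 179.75   -1.05 -174.94] F [-7.75  3.04  4.2 ] w 0.00021012867939797312
shift units [-1.8   0.01 -0.02] turn units [ 0.03 -0.13 -0.02] joints [ 15.1  18.  -25.8  -0.6 -47.2 -99.6]
```

{"name": "apply_moves", "arguments": {
  "targets": [
    [[-0.5,0,0],[0.03,-0.13,-0.02],0],
    [[-0.4,0,0],[0,0,0],0],
    [[-0.4,0,0],[0,0,0],0]
  ]
}}

```text
time_s: 3.75
tcp_pos: [0.5927, -0.0449, 0.0875]
eef_rot: [180.0, -0.7, -174.8]
contact_force: [-11.2, 2.2, 3.5]
gripper_width: 0.0004
```

```bash
python3 -c "
from d import *
go(.042,.001,.087)
"
```

```text
t 3.75 tray XYZ 0.0182 0.0008 0.0875 rot [ 179.98   -0.71 -174.85] F [-11.21   2.21   3.5 ] w 0.0003818229688630524
shift units [-0.6   0.01  0.  ] turn units [ 0.   -0.09 -0.01] joints [ 14.4  21.7 -20.1  -0.2 -48.9 -99.1]
```

{"name": "apply_moves", "arguments": {
  "targets": [
    [[-0.3,0,0],[0,-0.09,0],0],
    [[-0.3,0,0],[0,0,0],0],
    [[-0.15,0,0],[0,0,0],0]
  ]
}}

```text
time_s: 4.05
tcp_pos: [0.6193, -0.0425, 0.0874]
eef_rot: [180.0, -0.6, -174.9]
contact_force: [-6.7, 1.8, 1.7]
gripper_width: 0.0008
```

```bash
python3 -c "
from d import *
go(.045,.001,.087)
"
```

```text
t 4.05 tray XYZ 0.0448 0.0008 0.0874 rot [ 179.97   -0.6  -174.89] F [-6.7   1.75  1.75] w 0.0008352611860124512
shift units [-0.    0.01  0.01] turn units [ 0.   -0.08 -0.01] joints [ 14.   23.7 -16.7  -0.2 -50.1 -98.8]
```

{"name": "apply_moves", "arguments": {
  "targets": [
    [[-0.1,0,0],[0,0,0],0],
    [[0,0,0],[0,0,0],0]
  ]
}}

```text
time_s: 4.25
tcp_pos: [0.6213, -0.0422, 0.0875]
eef_rot: [180.0, -0.9, -174.9]
contact_force: [-6.2, 0.1, -0.4]
gripper_width: 0.0005
```

```bash
python3 -c "
from d import *
go(.045,.001,.087)
"
```

```text
t 4.25 tray XYZ 0.0469 0.0008 0.0875 rot [ 179.96   -0.95 -174.9 ] F [-6.18  0.13 -0.36] w 0.0005391853675154825
shift units [0.05 0.   0.01] turn units [ 0.01 -0.12 -0.01] joints [ 13.9  24.  -16.1  -0.2 -50.7 -98.7]
```

{"name": "apply_moves", "arguments": {
  "targets": [
    [[0.2,0,0],[0,0,0],0],
    [[0.2,0,0],[0,0,0],0],
    [[0.15,0,0],[0,0,0],0],
    [[0,0,0],[0,0,0],0]
  ]
}}

```text
time_s: 4.65
tcp_pos: [0.5977, -0.0445, 0.0894]
eef_rot: [180.0, -0.9, -174.9]
contact_force: [0.2, -0.3, 0.8]
gripper_width: 0.0002
```

```bash
python3 -c "
from d import *
go(.01,.001,.087)
"
```

```text
t 4.65 tray XYZ 0.0232 0.0007 0.0894 rot [ 179.96   -0.92 -174.89] F [ 0.18 -0.32  0.77] w 0.0002351825265083075
shift units [0.33 0.01 0.06] turn units [ 0.01 -0.11 -0.01] joints [ 14.3  22.  -19.2  -0.2 -49.7 -99. ]
```

Contact force is now about zero at X=0.023, so the paddle has stayed back. I'll retreat up and forward, then look.

{"name": "apply_moves", "arguments": {
  "targets": [
    [[0.7,0,0],[0,-0.1,0],0],
    [[0.8,0,0],[0,0,0],0],
    [[0.8,0,0],[0,0,0],0],
    [[0.8,0,-0.1],[0,0,0],0],
    [[0.8,0,-0.3],[0,0,0],0]
  ]
}}

```text
time_s: 5.15
tcp_pos: [0.4469, -0.058, 0.1076]
eef_rot: [180.0, 0.7, -174.7]
contact_force: [-0.4, 0.5, 1.2]
gripper_width: 0.0002
```

```bash
python3 -c "
from d import *
go(-.16,.001,.2)"
```

```text
t 5.15 tray XYZ -0.1283 0.0009 0.1076 rot [ 180.      0.72 -174.73] F [-0.43  0.51  1.2 ] w 0.00024356660884914384
shift units [ 0.76  0.   -2.32] turn units [0.   0.09 0.01] joints [  17.9    7.1  -37.9    0.2  -44.3 -102.8]
```

{"name": "apply_moves", "arguments": {
  "targets": [
    [[0.4,0,-0.6],[0,0,0],0],
    [[0,0,-0.9],[0,0,0],0],
    [[0,-0.9,-0.6],[0,0,0],0],
    [[0,-1,0],[0,0,0],0],
    [[0,-1,0],[0,0,0],0]
  ]
}}

```text
time_s: 5.65
tcp_pos: [0.4428, -0.1755, 0.2028]
eef_rot: [-179.9, 1.9, -174.1]
contact_force: [1.8, 0.7, -0.7]
gripper_width: 0.0006
```

Run:
```python
from d import *
import cv2
from h import cloud
go(-.16,.001,.2)
def tray(c):
    W=cloud(c).reshape(-1,3);W=W[~np.isnan(W[:,0])];d=W[:,:2]-C
    return d@ex,d@ey,W[:,2]
for n in("scene","top"):
    c=r.capture(n);cv2.imwrite(f"pics/{n}3.png",c["img"])
    if n=="top":cv2.imwrite("pics/topz3.png",cv2.resize(c["img"][110:310,270:490],None,fx=3,fy=3,interpolation=cv2.INTER_CUBIC))
    for lab,cc in(("before",np.load(n+"1.npz")),("now",c)):
        X,Y,Z=tray(cc)
        for y0 in(.07,0,-.07):
            s=(abs(Y-y0)<.026)&(abs(X)<.1305)&(Z>.093)&(Z<.106)
            k=(abs(Y-y0)<.015)&(X>.105)&(X<.135)&(Z>.076)
            b=(abs(Y-y0)<.03)&(abs(X)<.14)&(Z>.107)
            print(n,lab,y0,"front X",np.percentile(X[s],[1,10,50,90]).round(4),"knob top",np.median(Z[k]).round(4),k.sum(),"caps",b.sum(),X[b].mean().round(4),Y[b].mean().round(4))
```

```text
t 5.65 tray XYZ -0.1429 -0.1157 0.2028 rot [-179.88    1.91 -174.07] F [ 1.8   0.71 -0.67] w 0.0005815875885860106
shift units [0.39 2.92 0.05] turn units [-0.01  0.24  0.09] joints [  2.1   2.4 -28.2  -0.  -57.5 -86.2]
scene before 0.07 front X [-0.116  -0.0978 -0.0347 -0.0126] knob top 0.0804 72 caps 506 -0.0787 0.0746
scene before 0 front X [-0.1237 -0.1209 -0.115  -0.1071] knob top 0.0807 64 caps 0 nan nan
scene before -0.07 front X [-0.1238 -0.106  -0.0769 -0.0653] knob top 0.0799 54 caps 190 -0.1066 -0.0653
scene now 0.07 front X [-0.1168 -0.0984 -0.0348 -0.013 ] knob top 0.0806 72 caps 501 -0.079 0.0745
scene now 0 front X [0.0404 0.0429 0.0488 0.0564] knob top 0.0803 63 caps 428 -0.1209 -0.0236
scene now -0.07 front X [-0.1235 -0.1071 -0.0772 -0.066 ] knob top 0.0805 53 caps 649 -0.1166 -0.0758
top before 0.07 front X [-0.1138 -0.0428 -0.0204 -0.0118] knob top 0.082 91 caps 1057 -0.0826 0.0712
top before 0 front X [-0.1251 -0.1233 -0.1158 -0.1079] knob top 0.0819 90 caps 0 nan nan
top before -0.07 front X [-0.1237 -0.0995 -0.0742 -0.065 ] knob top 0.0817 92 caps 548 -0.1085 -0.0685
top now 0.07 front X [-0.1119 -0.0481 -0.0203 -0.0118] knob top 0.0818 93 caps 13242 -0.1062 0.0849
top now 0 front X [0.0391 0.04   0.048  0.0557] knob top 0.082 91 caps 0 nan nan
top now -0.07 front X [-0.1025 -0.0816 -0.0734 -0.0652] knob top 0.0815 92 caps 248 -0.0992 -0.0706<stdin>:17: RuntimeWarning: Mean of empty slice.
  ret = ret.dtype.type(ret / rcount)
```

View pics/topz3.png

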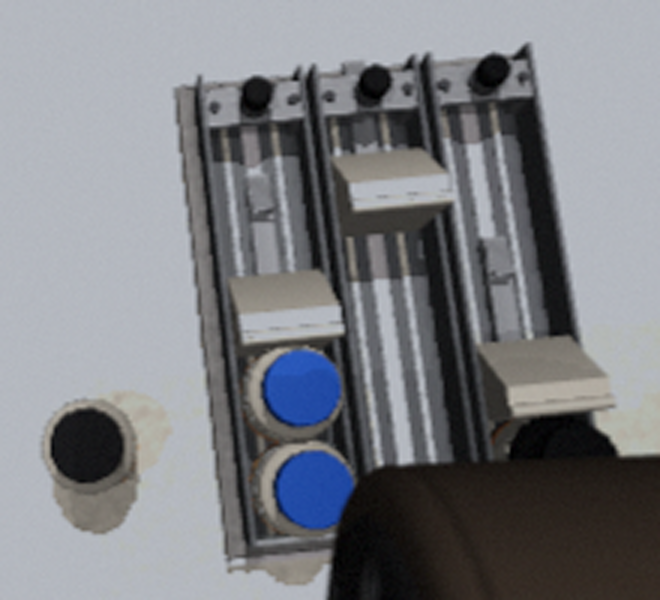

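View pics/scene3.png

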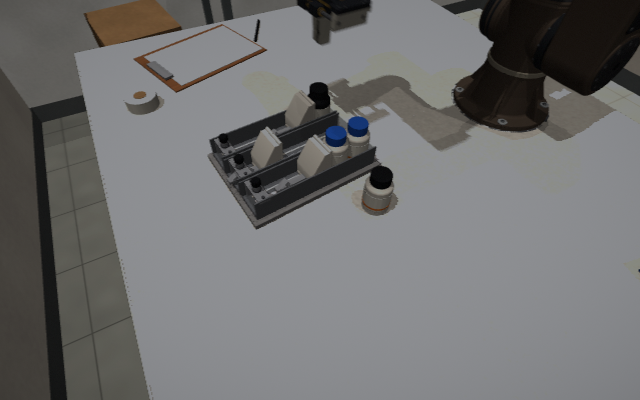

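The middle paddle now stands at the back, at about (265,148) in the scene view. The slide measures about 0.164 m, the knob is down, and the other lanes and bottles look unchanged.

{"name": "apply_moves", "arguments": {
  "targets": [
    [[0,0,0],[0,0,0],0],
    [[0,0,0],[0,0,0],0]
  ]
}}

```text
time_s: 5.95
tcp_pos: [0.4438, -0.1788, 0.2031]
eef_rot: [-179.8, 2.0, -174.5]
contact_force: [-0.6, -0.4, -0.8]
gripper_width: 0.0007
```

```bash
python3 -c "
from plant import r
print(r.get_state()['qd'].round(2)); print(r.close_job())"
```

```text
[ 0.06 -0.3  -0.12 -0.06  0.12 -0.43]
the job is handed in; nothing more can be done
None
```

The empty lane's paddle is locked back on its stop pin, and I have handed the job in at about 6 s. The empty lane was the middle one. I pushed its paddle from the front with closed fingers until it was past the catch, where the push force rose to about 11 N and then fell to about 6 N. Then I backed off and retreated clear of it.

**Paddle and pin:** the last images put the paddle's slide at about 0.164 m in both cameras. The pin knob is at its original height of 82 mm, so the pin is down. The contact force was about zero after I backed off.

**Stocked lanes and bottles:** the stocked paddles and the two white bottles in the tray measured the same as before, within a few millimetres. The arm partly hid the black bottle in the last top view, so I checked that one only by eye in the scene view. I also checked bottle4, on the bench, only by eye. Both looked unmoved. No check failed or disagreed.

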